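# Load the sauce warmer and set its guarded thermostat

## Robot

A 6-joint arm with a two-finger parallel gripper is mounted at the origin on a cart in front of the work surface, level with it; the furniture and walls round the work are solid. World frame = base frame: x ahead of the robot, y to its left, z up, the work surface at z = 0. Lengths are in m, angles in rad, forces in N, time in s.
With the tool pointing down it reaches from about 0.25 to 0.725 m from the base axis. Payload 4 kg.
Tool frame: the origin (TCP) lies on the centre line of the jaws, within the pads' length; the fingertips stand 14 mm ahead of it and the grasp point (between the pads) lies 5 mm behind it; z points along the fingers, x is the direction in which the jaws open and shut, and the axes are right-handed (so a half turn about z gives the same grasp; the last joint's range is limited). The gripper opens to 85 mm and grips with 20 to 120 N. Pads are 22 mm wide; open, the fingers measure 114 mm over their backs; the gripper's body (76 mm by 85 mm) begins 54 mm behind the grasp point. The pads swing forward as they close: fully open they stand 13 mm farther back than shut.
Start: joints at [-1.147, 0.241, 0.005, 1.335, 0, 1.571], TCP at [0.206, -0.456, 0.245] pointing down, gripper open.
Joint ranges: [-2.72, 2.72], [-1.05, 1.87], [-1.09, 1.28], [-1.99, 2.15], [-1.42, 1.44], [-3.14, 3.14]. Speed limits (rad/s): [2.79, 2.79, 3.14, 3.14, 3.14, 3.14].

## Interface

Orientations are given as a unit quaternion [x, y, z, w].
In Python, from workcell import bot gives the robot as it stands.
- The arm moves only by the tool play_rows, never from a script. Its argument "motion" is a list of rows, each an object with "fingers": the closure, from -1 (fully open) to 1 (shut), so that 0 is half open; "translation": the shift along the tool's x, y, z in cm, a list of three; "roll": the turn about the tool's z in degrees. A call has 1 to 20 rows; each row is the pose to reach, as a shift and turn from the pose commanded when the call began, along the tool's axes at that moment; what a row does not reach only later rows make up. A row lasts 1/12 s, in which the tool goes at most 41.7 mm and 7.16 degrees, less where a joint would pass 70% of its speed; a pose out of reach is approached as far as the arm can. A call with a gripper value outside its range is refused whole. The fingers move at their own pace and stop on an object; the grip force is fixed at half the most. Time passes only in rows, so rows that repeat a pose let the fingers close. It gives the time, the measured TCP pose, the force and the opening at its end, in the units of the state.
- bot.get_obs(): the state, without advancing time (a new reading comes with each control period).
- bot.camera(name): name is "scene" or "top"; returns a dict with "pixels" (400x640x3 uint8, red, green, blue), "intrinsics" (3x3 intrinsics, pixels), "world_to_cam" (4x4, takes a point from world to camera coordinates). Camera axes: x right, y down, z forward; pixel columns grow to the right and rows downward; lengths in m; the calibration is good to about 2 mm. A picture is of the moment at which its call begins. There is no depth.
- bot.job_done(): hands the job in, once; it reports no verdict.
The state is a dict: "clock": time; "joint_pos": joint angles; "joint_vel": joint speeds; "tau": joint torques, N m; "eef_pos": TCP position; "tool_rot": TCP orientation; "ft_force": force on the tool from outside, world axes, zero at the start; "ft_torque": the same for the moment, N m; "grip_width": finger opening in m.
Only numpy, scipy, OpenCV 4.12 (cv2) and the standard library are available. Lean on these libraries where they do the work, as an engineer would, in place of code of your own. Each camera call takes 0.05 s, during which the arm holds its last target. There are 200 camera calls.

## Task

Get the sauce warmer going: first lower the lidded steel pot gently into the warmer's empty well, upright, until its rim rests level on the collar. Only then (the well must not be heated empty) reach into the guarded dish and turn the thermostat knob clockwise so that its pointer stands at the third heat bar, counted from the off dot, and leave pot and knob like that. Do not knock the other things about.

Things in the scene. Friction and masses are not known exactly. Their poses are not given: they have to be found in the camera images.
- warmer: Steel countertop sauce warmer, a box 248 mm deep (x), 170 mm wide (y), 90 mm high, fixed. Origin: centre of its underside, on the counter; +x points to its back, -x to its front (small pilot lamp), z up. In its flat top: the round well, axis at x = +52 mm, y = 0, and in front of it the thermostat dish (metal, with a black guard rim), axis at x = -64 mm, y = 0.
- well_collar (a point): Centre of the well's mouth at the top face of its steel collar (106 mm outer diameter), 93 mm above the counter. The well tapers from 91 mm inner diameter at the mouth to 72 mm at its floor, 68 mm below the collar. Axes as the warmer's.
- knob_grip (a point): Point on the upright axis of the thermostat knob, 80 mm above the counter. Knob: black upright bar 54 mm long, 14 mm thick, top 88 mm above the counter (6 mm below the guard rim), on a 62 mm round skirt with its top at 60 mm. x: along the bar to its pointer end (white line), z up. Fingers go on the bar's long sides, inside the dish, so only partly open.
- thermostat (a joint): Turn of the knob, rad: 0 at the off dot, growing clockwise seen from above, stop at 2.18; bars at 0.436, 0.873, 1.309 (third), 1.745, 2.182. Light friction (0.06 N m), no spring, no clicks, stays where it is left. Starts between off and just short of the first bar.
- sauce_pot: Tapered steel pot with a fixed lid, 0.28 to 0.46 kg, 103 mm high, loose, on a wooden coaster 11 mm thick. Origin: centre of its underside, z up. 64 mm wide at the foot, 83 mm under the rim flange (101 mm diameter, 4 mm thick, underside 62 mm above the foot). Seated, the flange lies on the collar, the foot 31 mm above the counter, with about 4 mm of side play.
- lid_knob (a point): Point on the pot's axis in its upright black lid knob, 91 mm above the pot's foot. The knob is round, 26 mm in diameter (21 mm at its neck), and reaches from the lid (72 mm above the foot) to 103 mm above the foot.
- pitcher: Bystander: steel milk pitcher with handle, 72x113x104 mm, to the right of the warmer. Origin: about the centre of its underside.
- cups: Bystander: two stacked white porcelain cups, 82x82x89 mm, behind the pot. Origin: centre of the underside.
- glass: Bystander: small clear glass, 64x64x80 mm, left of the pot. Origin: centre of the underside.
- dish_rim (a point): Centre of the thermostat dish at the top of its guard rim, 94 mm above the counter, 4 mm above the warmer's top. Dish: 84 mm inner diameter, floor 41 mm below the rim; rim 112 mm outer diameter. White marks on the rim: a round dot (off), then clockwise five bars 25 degrees apart, each a little longer. Axes as the warmer's; the dot lies 62.5 degrees left of +x.
- third_bar (a point): The third heat bar, a white radial mark on the guard rim, 48 mm from the knob's axis, 75 degrees clockwise of the off dot, 12.5 degrees right of the warmer's +x.

How it is judged:
On the way, in this order (a step that is already met when the one before it is completed fails the run):
1. the pot sits in the well, upright, its rim on the collar, while the thermostat is still low (z of sauce_pot in the frame of warmer below 0.0335 m and horizontal distance between sauce_pot and well_collar below 0.008 m and angle between sauce_pot's own z axis and vertical below 0.05 rad and value of joint thermostat below 0.6 rad), for 0.2 s.
2. the thermostat stands at the third heat bar (value of joint thermostat between 1.149 and 1.469 rad), for 0.2 s.
At the end, for the whole second after the job is handed in: The pot is at rest in the well, its axis within 8 mm of the well's, its foot no more than 33.5 mm above the counter (31 mm when fully seated) and tilted less than 0.05 rad; the thermostat stands at 1.309 rad (third bar) within 0.16 rad (9 degrees) (all of step 2 and z of sauce_pot in the frame of warmer below 0.0335 m and horizontal distance between sauce_pot and well_collar below 0.008 m and angle between sauce_pot's own z axis and vertical below 0.05 rad and linear speed of sauce_pot below 0.02 m/s); the robot touches nothing.
It fails at once if the pot is rammed into the warmer (more than 40 N between them) (contact force between sauce_pot and warmer above 40 N).
It fails at once if the pot is dropped into the well (it moves faster than 0.4 m/s in the last 30 mm before it is seated) (z of sauce_pot in the frame of warmer below 0.061 m and horizontal distance between sauce_pot and well_collar below 0.03 m and linear speed of sauce_pot above 0.4 m/s).
It fails at once if the pitcher, the cups or the glass is displaced by more than 30 mm (distance of any of pitcher, cups, glass from where it was at the start of the episode above 0.03 m).
It also fails if it takes over 58 s, if anything falls off the work surface, if the arm or the gripper's body presses on something with over 40 N, if the wrist force passes 120 N, or if a joint passes its speed limit or range.

## Working session

There is one attempt and no reset: what is moved stays moved. The work goes in short steps, Python scripts to look and compute and a tool call to move; the robot and the scene stay as the last step left them, time stands still between calls to the robot, and variables do not carry over. Pictures are saved under pics/ and viewed, about 8 in all and at most 12, crops included, and the job is handed in when it is done.

Besides the shell and the picture viewer there is one more tool, called after "Emit:" by a JSON object that holds its "fn" and its "kwargs". play_rows: Moves the arm, as the interface text tells. Its arguments: {"type":"object","properties":{"motion":{"type":"array","items":{"type":"object","properties":{"fingers":{"type":"number"},"translation":{"type":"array","items":{"type":"number"}},"roll":{"type":"number"}}}}},"required":["motion"]}

```bash
mkdir -p pics; ls; python3 - <<'E'
from workcell import bot
import cv2,numpy as np
np.set_printoptions(precision=4,suppress=True)
for n in("scene","top"):
    c=bot.camera(n);cv2.imwrite(f"pics/{n}0.png",c["pixels"][:,:,::-1]);print(n,c["intrinsics"],c["world_to_cam"],sep="\n")
print(bot.get_obs())
E
```

```text
pics
scene
[[396.6509   0.     321.3765]
 [  0.     396.6509 194.7754]
 [  0.       0.       1.    ]]
[[-0.4606 -0.8875  0.0129  0.3149]
 [-0.4084  0.199  -0.8909  0.3052]
 [ 0.7881 -0.4156 -0.4541  0.9935]
 [ 0.      0.      0.      1.    ]]
top
[[439.8896   0.     319.4185]
 [  0.     439.8896 193.5309]
 [  0.       0.       1.    ]]
[[-0.0216 -0.9997  0.0081  0.0812]
 [-0.9885  0.0201 -0.1502  0.5389]
 [ 0.15   -0.0112 -0.9886  1.2556]
 [ 0.      0.      0.      1.    ]]
{'clock': 0.1, 'joint_pos': array([-1.147 ,  0.2414,  0.0039,  1.3352, -0.    ,  1.5708]), 'joint_vel': array([ 0.0006, -0.0032,  0.0061,  0.0013,  0.0016,  0.0026]), 'tau': array([ -0.0002, -37.3137,  25.3011,   0.0108,  -0.    ,   0.    ]), 'eef_pos': array([ 0.2054, -0.4553,  0.2445]), 'tool_rot': array([ 0.84  , -0.5426, -0.0008, -0.0005]), 'ft_force': array([ 0.6023,  0.8402, -0.1329]), 'ft_torque': array([-0.0119, -0.0236,  0.015 ]), 'grip_width': 0.08575752088177002}
```

View pics/scene0.png

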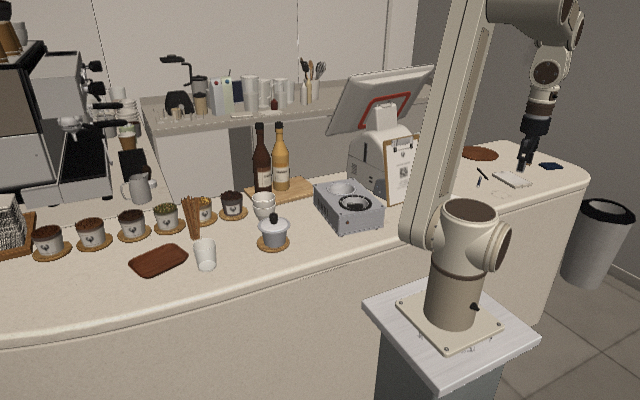

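View pics/top0.png

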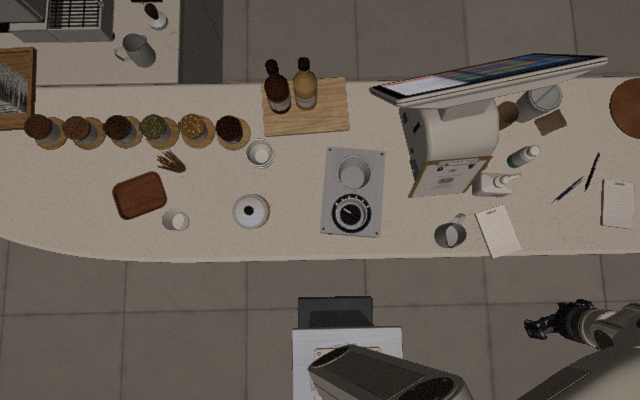

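The scene view shows the pot at about (273,235) and the warmer at (350,205). In the top view the pot is at (251,211), the well at (353,172) and the dish at (351,213). The cups at (260,153) and glass at (176,220) are clear of the path. Next I'll measure these from the top view.

```bash
cat >h.py <<'E'
import numpy as np,cv2
np.set_printoptions(precision=4,suppress=True)
def ray(c,uv,z):
    K,T=c["intrinsics"],c["world_to_cam"];R,t=T[:3,:3],T[:3,3]
    o=-R.T@t;d=R.T@np.linalg.inv(K)@np.array([uv[0],uv[1],1.]);return o+d*(z-o[2])/d[2]
def proj(c,p):
    K,T=c["intrinsics"],c["world_to_cam"];q=K@(T[:3,:3]@np.array(p)+T[:3,3]);return q[:2]/q[2]
def blobs(m,u0,v0,amin=8):
    n,l,s,ce=cv2.connectedComponentsWithStats(m.astype(np.uint8));
    return [(int(s[i,4]),ce[i]+[u0,v0],s[i,:4]+[u0,v0,0,0]) for i in range(1,n) if s[i,4]>=amin]
E
python3 - <<'E'
from workcell import bot
from h import *
c=bot.camera("top");im=c["pixels"];g=cv2.cvtColor(im,cv2.COLOR_RGB2GRAY)
for nm,(u0,v0,u1,v1) in dict(pot=(230,190,272,232),warm=(318,185,388,238)).items():
    for b in blobs(g[v0:v1,u0:u1]<60,u0,v0,15): print(nm,"dark",b)
cr=im[140:245,225:395,::-1]
cv2.imwrite("pics/crop1.png",cv2.resize(cr,None,fx=4.6,fy=4.6,interpolation=cv2.INTER_CUBIC))
s=bot.camera("scene")
cv2.imwrite("pics/crop2.png",cv2.resize(s["pixels"][170:260,240:400,::-1],None,fx=5,fy=5,interpolation=cv2.INTER_CUBIC))
E
```

```text
pot dark (63, array([248.1905, 209.8889]), array([244, 206,   9,   9]))
warm dark (361, array([350.9557, 213.7701]), array([332, 194,  39,  39]))
warm dark (323, array([350.1424, 214.3839]), array([340, 204,  21,  21]))
```

View pics/crop1.png

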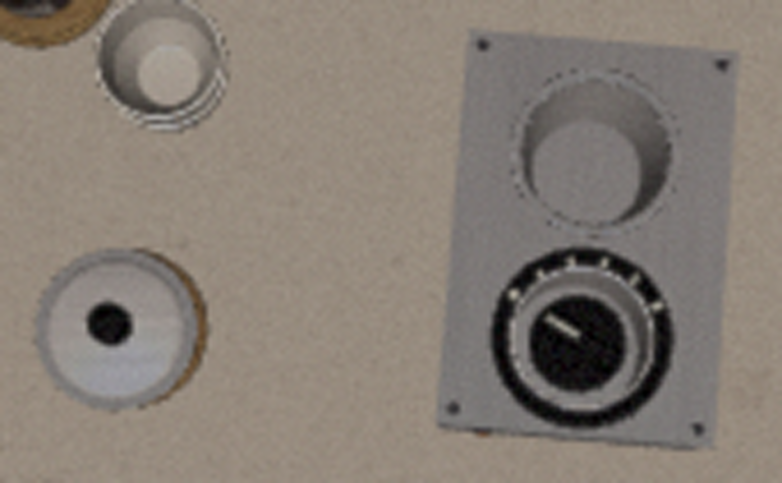

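View pics/crop2.png

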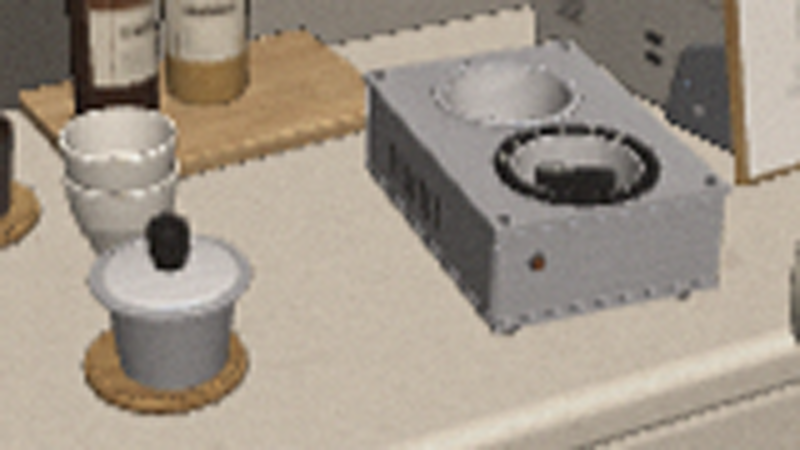

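Crop 1, in crop pixels: the warmer's top corners are at about (472,30), (738,50), (712,447) and (438,428). The dish rim is centred at (582,337), the collar at (595,152), and the pot knob top at (109,324). The knob pointer runs from (578,338) to (548,316). Crop 2 shows the lid knob at (168,240) and the pot upright.

```bash
python3 - <<'E'
from workcell import bot
from h import *
c=bot.camera("top");s=bot.camera("scene")
f=lambda x,y:((x+.5)/4.6-.5+225,(y+.5)/4.6-.5+140)
C=[ray(c,f(*p),.09)[:2] for p in((472,30),(738,50),(712,447),(438,428))]
print("corners",np.array(C),"ctr",np.mean(C,0))
ex=(C[0]+C[1]-C[2]-C[3])/2;ey=(C[0]+C[3]-C[1]-C[2])/2
print("dims",np.linalg.norm(ex),np.linalg.norm(ey),"yaws",np.arctan2(ex[1],ex[0]),np.arctan2(-ey[0],ey[1]))
yaw=np.arctan2(ex[1],ex[0]);d=np.array([np.cos(yaw),np.sin(yaw)]);m=np.mean(C,0)
print("pred well",m+.052*d,"dish",m-.064*d)
print("dish rim",ray(c,(351.,213.),.094)[:2],"collar",ray(c,f(595,152),.093)[:2])
a=ray(c,f(578,338),.088);b=ray(c,f(548,316),.088);p=np.arctan2(*(b-a)[1::-1])
print("pointer",a,b,p,"thermo",yaw+1.0908-p)
print("dot ang",np.arctan2(*(ray(c,f(515,297),.094)-ray(c,(351.,213.),.094))[1::-1])-yaw)
print("pot knob top",ray(c,(248.2,209.9),.011+.1)[:2],"flange",ray(c,f(117,329),.011+.064)[:2],"cups",ray(c,(260,150),.089)[:2])
# two-view triangulation of the lid knob
im=cv2.cvtColor(s["pixels"],cv2.COLOR_RGB2GRAY)
for q in blobs(im[208:230,262:284]<60,262,208,10):print(q, ray(s,q[1],.011+.0875)[:2])
k=ray(c,(248.2,209.9),.11);print(proj(s,[*k[:2],.0985]))
E
```

```text
corners [[ 0.6706  0.045 ]
 [ 0.6545 -0.1211]
 [ 0.4074 -0.0944]
 [ 0.4224  0.0717]] ctr [ 0.5387 -0.0247]
dims 0.2490312984998876 0.1668473329489215 yaws -0.10740033628379185 -0.09342209360417365
pred well [ 0.5904 -0.0303] dish [ 0.4751 -0.0178]
dish rim [ 0.4753 -0.0169] collar [ 0.5907 -0.0291]
pointer [ 0.4758 -0.0153  0.088 ] [0.4897 0.0027 0.088 ] 0.9113349969983707 thermo 0.0720646667178374
dot ang 1.1036371717194062
pot knob top [0.4881 0.2685] flange [0.4886 0.2688] cups [0.6632 0.2385]
(70, array([273.2286, 217.9571]), array([270, 213,   8,  11])) [0.489  0.2696]
[273.6071 218.0061]
```

Emit:
{"fn": "play_rows", "kwargs": {"motion": [{"translation": [-13.5, -13.8, 0], "roll": -40, "fingers": -1}, {"translation": [-13.5, -13.8, 0], "roll": -40, "fingers": -1}, {"translation": [-13.5, -13.8, 0], "roll": -40, "fingers": -1}, {"translation": [-13.5, -13.8, 0], "roll": -40, "fingers": -1}, {"translation": [-27, -27.6, 0], "roll": -75, "fingers": -1}, {"translation": [-27, -27.6, 0], "roll": -75, "fingers": -1}, {"translation": [-27, -27.6, 0], "roll": -75, "fingers": -1}, {"translation": [-27, -27.6, 0], "roll": -75, "fingers": -1}, {"translation": [-27, -27.6, 0], "roll": -75, "fingers": -1}, {"translation": [-40.5, -41.4, 0], "roll": -110, "fingers": -1}, {"translation": [-40.5, -41.4, 0], "roll": -110, "fingers": -1}, {"translation": [-40.5, -41.4, 0], "roll": -110, "fingers": -1}, {"translation": [-40.5, -41.4, 0], "roll": -110, "fingers": -1}, {"translation": [-40.5, -41.4, 0], "roll": -110, "fingers": -1}, {"translation": [-54.5, -55.6, 0], "roll": -155.7, "fingers": -1}, {"translation": [-54.5, -55.6, 0], "roll": -155.7, "fingers": -1}, {"translation": [-54.5, -55.6, 0], "roll": -155.7, "fingers": -1}, {"translation": [-54.5, -55.6, 0], "roll": -155.7, "fingers": -1}, {"translation": [-54.5, -55.6, 0], "roll": -155.7, "fingers": -1}, {"translation": [-54.5, -55.6, 0], "roll": -155.7, "fingers": -1}]}}

```text
clock: 1.97
eef_pos: [0.4898, 0.2754, 0.2438]
tool_rot: [0.776, 0.631, 0.001, -0.001]
ft_force: [-0.2, -0.4, 0.2]
grip_width: 0.0854
```

Emit:
{"fn": "play_rows", "kwargs": {"motion": [{"translation": [0, 0, 0], "roll": 0, "fingers": -1}, {"translation": [0, 0, 0], "roll": 0, "fingers": -1}, {"translation": [0, 0, 0], "roll": 0, "fingers": -1}]}}

```text
clock: 2.22
eef_pos: [0.488, 0.2689, 0.2453]
tool_rot: [0.781, 0.625, -0.0, 0.0]
ft_force: [-0.0, -0.1, 0.5]
grip_width: 0.0854
```

```bash
python3 - <<'E'
from workcell import bot
from h import *
o=bot.get_obs();print(o["eef_pos"],o["tool_rot"],2*np.degrees(np.arctan2(o["tool_rot"][1],o["tool_rot"][0])),o["joint_pos"])
c=bot.camera("top");s=bot.camera("scene")
# register/monitor near corner: two-view least squares
def tri(ua,ub):
    A=[];y=[]
    for cc,uv in((c,ua),(s,ub)):
        P=cc["intrinsics"]@cc["world_to_cam"][:3]
        for i in(0,1):
            r=uv[i]*P[2]-P[i];A.append(r[:3]);y.append(-r[3])
    return np.linalg.lstsq(np.array(A),np.array(y),rcond=None)[0]
print("monitor corner",tri((372,92),(329,128)))
E
```

```text
[0.488  0.2689 0.2453] [ 0.7808  0.6248 -0.0004  0.    ] 77.32787216085836 [ 0.5037  0.3555  0.1632  1.3792 -0.0002  0.7249]
monitor corner [ 0.7627 -0.0675  0.2623]
```

Emit:
{"fn": "play_rows", "kwargs": {"motion": [{"translation": [0.0, 0.0, 4], "roll": -7, "fingers": -1}, {"translation": [0.0, 0.0, 8], "roll": -12.7, "fingers": -1}, {"translation": [0.0, 0.0, 11], "roll": -12.7, "fingers": -1}, {"translation": [0.0, 0.0, 13], "roll": -12.7, "fingers": -0.6}, {"translation": [0.0, 0.0, 14], "roll": -12.7, "fingers": -0.3}, {"translation": [0, 0, 14.4], "roll": -12.7, "fingers": -0.1}, {"translation": [0, 0, 14.4], "roll": -12.7, "fingers": 0}, {"translation": [0, 0, 14.4], "roll": -12.7, "fingers": 0}]}}

```text
clock: 2.98
eef_pos: [0.4894, 0.2699, 0.1029]
tool_rot: [0.706, 0.708, 0.001, 0.0]
ft_force: [0.0, 0.4, 0.7]
grip_width: 0.0429
```

```bash
python3 - <<'E'
from workcell import bot
from h import *
o=bot.get_obs();print(o["eef_pos"],2*np.degrees(np.arctan2(o["tool_rot"][1],o["tool_rot"][0])),o["ft_force"],o["grip_width"])
s=bot.camera("scene")
cv2.imwrite("pics/crop3.png",cv2.resize(s["pixels"][160:260,220:360,::-1],None,fx=5,fy=5,interpolation=cv2.INTER_CUBIC))
E
```

```text
[0.4894 0.2699 0.1029] 90.1714689913872 [0.0063 0.4329 0.6964] 0.04288118795877507
```

View pics/crop3.png

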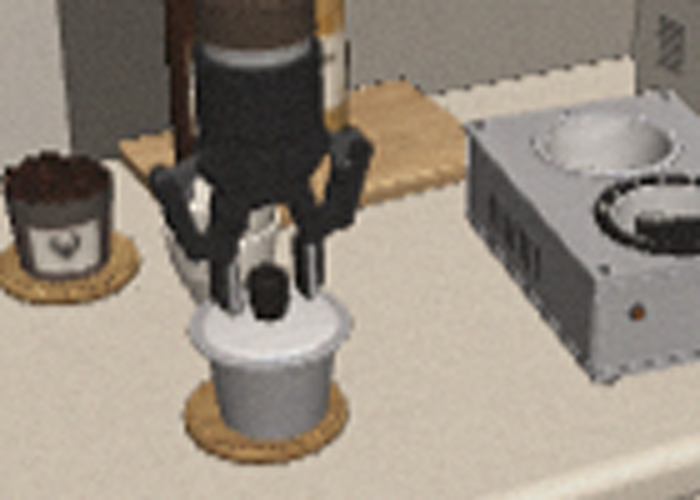

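The fingers straddle the lid knob at (270,290). I'll close them, then lift.

Emit:
{"fn": "play_rows", "kwargs": {"motion": [{"translation": [0, 0, 0], "roll": 0, "fingers": 0.4}, {"translation": [0, 0, 0], "roll": 0, "fingers": 1}, {"translation": [0, 0, 0], "roll": 0, "fingers": 1}, {"translation": [0, 0, 0], "roll": 0, "fingers": 1}, {"translation": [0, 0, 0], "roll": 0, "fingers": 1}, {"translation": [0, 0, 0], "roll": 0, "fingers": 1}, {"translation": [0, 0, 0], "roll": 0, "fingers": 1}, {"translation": [0, 0, 0], "roll": 0, "fingers": 1}]}}

```text
clock: 3.7
eef_pos: [0.4895, 0.2702, 0.1033]
tool_rot: [0.706, 0.708, 0.002, 0.001]
ft_force: [-0.8, -1.1, 6.3]
grip_width: 0.0237
```

Emit:
{"fn": "play_rows", "kwargs": {"motion": [{"translation": [0, 0, -0.5], "roll": 0, "fingers": 1}, {"translation": [0, 0, -1.5], "roll": 0, "fingers": 1}, {"translation": [0, 0, -3], "roll": 0, "fingers": 1}, {"translation": [0, 0, -5], "roll": 0, "fingers": 1}, {"translation": [0, 0, -7.5], "roll": 0, "fingers": 1}, {"translation": [0, 0, -10], "roll": 0, "fingers": 1}, {"translation": [0, 0, -11.5], "roll": 0, "fingers": 1}, {"translation": [0, 0, -12], "roll": 0, "fingers": 1}, {"translation": [0, 0, -12], "roll": 0, "fingers": 1}]}}

```text
clock: 4.45
eef_pos: [0.4889, 0.2701, 0.223]
tool_rot: [0.706, 0.709, 0.001, 0.0]
ft_force: [-0.2, 0.2, -3.3]
grip_width: 0.0238
```

Emit:
{"fn": "play_rows", "kwargs": {"motion": [{"translation": [-1, 0.3, 0], "roll": 0, "fingers": 1}, {"translation": [-3, 1, 0], "roll": 0, "fingers": 1}, {"translation": [-5.5, 1.8, 0], "roll": 0, "fingers": 1}, {"translation": [-8.5, 2.8, 0], "roll": 0, "fingers": 1}, {"translation": [-11.5, 3.8, 0], "roll": 0, "fingers": 1}, {"translation": [-14.5, 4.8, 0], "roll": 0, "fingers": 1}, {"translation": [-17.5, 5.8, 0], "roll": 0, "fingers": 1}, {"translation": [-20.5, 6.8, 0], "roll": 0, "fingers": 1}, {"translation": [-23.5, 7.8, 0], "roll": 0, "fingers": 1}, {"translation": [-26, 8.7, 0], "roll": 0, "fingers": 1}, {"translation": [-28, 9.5, 0], "roll": 0, "fingers": 1}, {"translation": [-29.3, 9.9, 0], "roll": 0, "fingers": 1}, {"translation": [-29.9, 10.1, 0], "roll": 0, "fingers": 1}, {"translation": [-29.9, 10.1, 0], "roll": 0, "fingers": 1}, {"translation": [-29.9, 10.1, 0], "roll": 0, "fingers": 1}, {"translation": [-29.9, 10.1, 0], "roll": 0, "fingers": 1}]}}

```text
clock: 5.78
eef_pos: [0.5899, -0.0277, 0.221]
tool_rot: [0.705, 0.709, -0.0, -0.001]
ft_force: [0.5, -0.6, -2.8]
grip_width: 0.0235
```

```bash
python3 - <<'E'
from workcell import bot
from h import *
o=bot.get_obs();print(o["eef_pos"],o["tool_rot"],2*np.degrees(np.arctan2(o["tool_rot"][1],o["tool_rot"][0])),o["ft_force"],o["grip_width"])
s=bot.camera("scene");c=bot.camera("top")
e=o["eef_pos"];print("flange ctr px scene/top",proj(s,e-[0,0,.0923-.064]),proj(c,e-[0,0,.0923-.064]),"foot",proj(s,e-[0,0,.0923]),"collar",proj(s,[.5905,-.0295,.093]))
a=cv2.resize(s["pixels"][120:240,290:400,::-1],None,fx=3.6,fy=3.6,interpolation=cv2.INTER_CUBIC)
b=cv2.resize(c["pixels"][125:245,300:410,::-1],None,fx=3.6,fy=3.6,interpolation=cv2.INTER_CUBIC)
cv2.imwrite("pics/crop4.png",np.hstack([a,b]))
E
```

```text
[ 0.5899 -0.0277  0.221 ] [ 0.7052  0.709  -0.0001 -0.0006] 90.30691978781259 [ 0.5084 -0.627  -2.8414] 0.023546891817838735
flange ctr px scene/top [341.5477 162.3955] [356.6892 165.4554] foot [340.9004 179.0847] collar [340.8927 187.9322]
```

View pics/crop4.png

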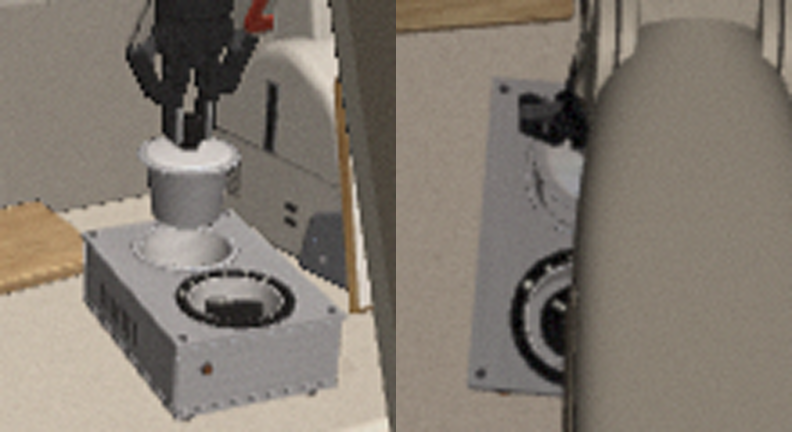

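The left panel shows the pot hanging upright above the well: flange centre at crop x≈190, collar at x≈185. The two agree within a few mm, so I'll lower it slowly and watch the force.

Emit:
{"fn": "play_rows", "kwargs": {"motion": [{"translation": [-0.05, 0.05, 1], "roll": 0, "fingers": 1}, {"translation": [-0.05, 0.05, 2], "roll": 0, "fingers": 1}, {"translation": [-0.05, 0.05, 3], "roll": 0, "fingers": 1}, {"translation": [-0.05, 0.05, 3.8], "roll": 0, "fingers": 1}, {"translation": [-0.05, 0.05, 4.5], "roll": 0, "fingers": 1}, {"translation": [-0.05, 0.05, 5.2], "roll": 0, "fingers": 1}, {"translation": [-0.05, 0.05, 5.8], "roll": 0, "fingers": 1}, {"translation": [-0.05, 0.05, 6.4], "roll": 0, "fingers": 1}, {"translation": [-0.05, 0.05, 7], "roll": 0, "fingers": 1}, {"translation": [-0.05, 0.05, 7], "roll": 0, "fingers": 1}, {"translation": [-0.05, 0.05, 7], "roll": 0, "fingers": 1}]}}

```text
clock: 6.8
eef_pos: [0.5907, -0.0295, 0.1509]
tool_rot: [0.706, 0.708, -0.0, -0.0]
ft_force: [-0.4, -0.4, -3.5]
grip_width: 0.0235
```

```bash
python3 - <<'E'
from workcell import bot
from h import *
o=bot.get_obs();print(o["eef_pos"],o["ft_force"],o["ft_torque"])
s=bot.camera("scene")
cv2.imwrite("pics/crop5.png",cv2.resize(s["pixels"][140:230,295:395,::-1],None,fx=6,fy=6,interpolation=cv2.INTER_CUBIC))
E
```

```text
[ 0.5907 -0.0295  0.1509] [-0.4465 -0.3916 -3.5404] [-0.0231  0.0103 -0.0293]
```

View pics/crop5.png

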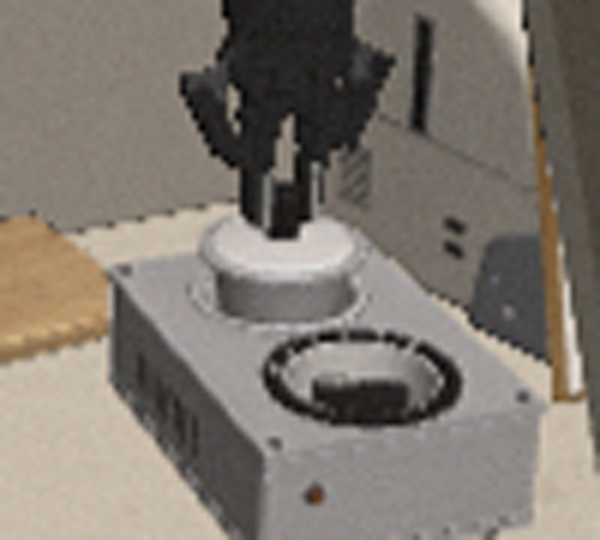

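The flange centre (x≈282) lines up with the collar (x≈280), and there is no contact yet. 27–28 mm remain.

Emit:
{"fn": "play_rows", "kwargs": {"motion": [{"translation": [0, 0, 0.5], "roll": 0, "fingers": 1}, {"translation": [0, 0, 1], "roll": 0, "fingers": 1}, {"translation": [0, 0, 1.4], "roll": 0, "fingers": 1}, {"translation": [0, 0, 1.8], "roll": 0, "fingers": 1}, {"translation": [0, 0, 2.1], "roll": 0, "fingers": 1}, {"translation": [0, 0, 2.3], "roll": 0, "fingers": 1}, {"translation": [0, 0, 2.5], "roll": 0, "fingers": 1}, {"translation": [0, 0, 2.5], "roll": 0, "fingers": 1}, {"translation": [0, 0, 2.5], "roll": 0, "fingers": 1}]}}

```text
clock: 7.6
eef_pos: [0.591, -0.0295, 0.1263]
tool_rot: [0.706, 0.708, -0.0, -0.0]
ft_force: [-0.3, 0.1, -2.5]
grip_width: 0.0234
```

Emit:
{"fn": "play_rows", "kwargs": {"motion": [{"translation": [0, 0, 0.1], "roll": 0, "fingers": 1}, {"translation": [0, 0, 0.15], "roll": 0, "fingers": 1}, {"translation": [0, 0, 0.2], "roll": 0, "fingers": 1}, {"translation": [0, 0, 0.25], "roll": 0, "fingers": 1}, {"translation": [0, 0, 0.3], "roll": 0, "fingers": 1}, {"translation": [0, 0, 0.3], "roll": 0, "fingers": 1}, {"translation": [0, 0, 0.3], "roll": 0, "fingers": 1}]}}

```text
clock: 8.18
eef_pos: [0.591, -0.0295, 0.1234]
tool_rot: [0.706, 0.708, 0.0, 0.0]
ft_force: [-1.0, 0.1, -2.9]
grip_width: 0.024
```

Emit:
{"fn": "play_rows", "kwargs": {"motion": [{"translation": [0, 0, 0.05], "roll": 0, "fingers": 1}, {"translation": [0, 0, 0.1], "roll": 0, "fingers": 1}, {"translation": [0, 0, 0.1], "roll": 0, "fingers": 1}, {"translation": [0, 0, 0.1], "roll": 0, "fingers": 1}]}}

```text
clock: 8.52
eef_pos: [0.5912, -0.0295, 0.123]
tool_rot: [0.706, 0.708, 0.0, 0.0]
ft_force: [-1.4, 0.6, 1.3]
grip_width: 0.0237
```

The vertical force changed from −3 N to +1.3 N, so the pot rests on the collar. I'll release it slowly and rise.

Emit:
{"fn": "play_rows", "kwargs": {"motion": [{"translation": [0, 0, 0], "roll": 0, "fingers": 0.4}, {"translation": [0, 0, 0], "roll": 0, "fingers": 0.2}, {"translation": [0, 0, 0], "roll": 0, "fingers": 0}, {"translation": [0, 0, 0], "roll": 0, "fingers": -0.2}, {"translation": [0, 0, 0], "roll": 0, "fingers": -0.2}, {"translation": [0, 0, 0], "roll": 0, "fingers": -0.2}, {"translation": [0, 0, -0.5], "roll": 0, "fingers": -0.2}, {"translation": [0, 0, -2], "roll": 0, "fingers": -0.2}, {"translation": [0, 0, -4], "roll": 0, "fingers": -0.2}, {"translation": [0, 0, -6], "roll": 0, "fingers": -0.2}, {"translation": [0, 0, -8], "roll": 0, "fingers": -0.2}, {"translation": [0, 0, -9], "roll": 0, "fingers": -0.2}, {"translation": [0, 0, -9], "roll": 0, "fingers": -0.2}]}}

```text
clock: 9.6
eef_pos: [0.5927, -0.0295, 0.2156]
tool_rot: [0.706, 0.708, 0.002, 0.002]
ft_force: [-0.3, -0.3, -0.4]
grip_width: 0.0512
```

```bash
python3 - <<'E'
from workcell import bot
from h import *
o=bot.get_obs();print(o["eef_pos"],2*np.degrees(np.arctan2(o["tool_rot"][1],o["tool_rot"][0])),o["ft_force"],o["grip_width"],o["joint_pos"])
s=bot.camera("scene")
cv2.imwrite("pics/crop6.png",cv2.resize(s["pixels"][140:230,295:395,::-1],None,fx=6,fy=6,interpolation=cv2.INTER_CUBIC))
for dz in(.031,.036):print(dz,"knob top px",proj(s,[.5905,-.0295,dz+.103]),"flange",proj(s,[.5905,-.0295,dz+.066]))
E
```

```text
[ 0.5927 -0.0295  0.2156] 90.2212211471074 [-0.3014 -0.3473 -0.4246] 0.05119683276228743 [-0.0498  0.4355  0.2055  1.3347  0.     -0.0537]
0.031 knob top px [341.299  177.5686] flange [340.9319 186.9331]
0.036 knob top px [341.3493 176.286 ] flange [340.981  185.6805]
```

View pics/crop6.png

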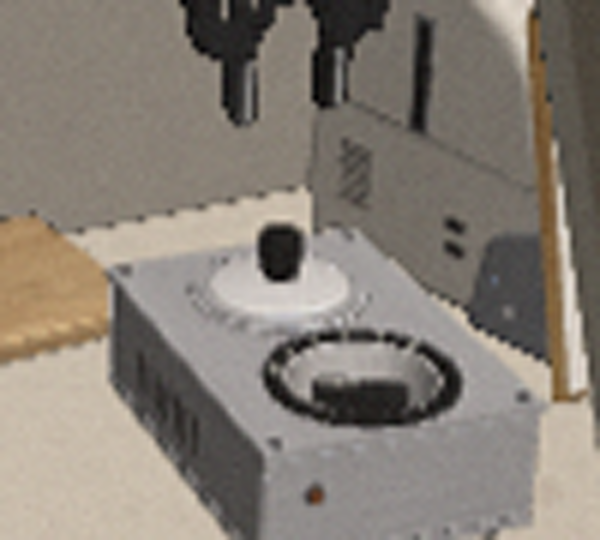

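The pot sits level with its flange on the collar; the lid knob is at crop (281,252), as predicted. Next I go over the dish, turn the jaws across the bar and set about 30 mm opening.

Emit:
{"fn": "play_rows", "kwargs": {"motion": [{"translation": [0.2, -2, 0], "roll": -7, "fingers": 0.3}, {"translation": [0.4, -5, 0], "roll": -14, "fingers": 0.3}, {"translation": [0.8, -8, 0], "roll": -21, "fingers": 0.3}, {"translation": [1, -10.5, 0], "roll": -28, "fingers": 0.3}, {"translation": [1.2, -11.6, 0], "roll": -35, "fingers": 0.3}, {"translation": [1.2, -11.6, 0], "roll": -42, "fingers": 0.3}, {"translation": [1.2, -11.6, 0], "roll": -49, "fingers": 0.3}, {"translation": [1.2, -11.6, 0], "roll": -52.5, "fingers": 0.3}, {"translation": [1.2, -11.6, 0], "roll": -52.5, "fingers": 0.3}, {"translation": [1.2, -11.6, 0], "roll": -52.5, "fingers": 0.3}, {"translation": [1.2, -11.6, 0], "roll": -52.5, "fingers": 0.3}]}}

```text
clock: 10.57
eef_pos: [0.4744, -0.0179, 0.2114]
tool_rot: [0.32, 0.947, -0.0, -0.001]
ft_force: [-1.1, 0.5, -0.1]
grip_width: 0.0296
```

```bash
python3 - <<'E'
from workcell import bot
from h import *
o=bot.get_obs();h=2*np.arctan2(o["tool_rot"][1],o["tool_rot"][0]);print(o["eef_pos"],np.degrees(h),o["ft_force"],o["grip_width"])
d=np.array([.4753,-.0173])-o["eef_pos"][:2];print("tool dx,dy cm",100*d@[np.cos(h),np.sin(h)],100*d@[np.sin(h),-np.cos(h)],"dz",100*(o["eef_pos"][2]-.078))
E
```

```text
[ 0.4744 -0.0179  0.2114] 142.63565547953232 [-1.1475  0.5173 -0.0834] 0.029557772573122074
tool dx,dy cm -0.032304633934794096 0.10006161368179482 dz 13.34180303053875
```

Emit:
{"fn": "play_rows", "kwargs": {"motion": [{"translation": [0, 0.1, 3], "roll": 0, "fingers": 0.3}, {"translation": [0, 0.1, 6], "roll": 0, "fingers": 0.3}, {"translation": [0, 0.1, 8], "roll": 0, "fingers": 0.3}, {"translation": [0, 0.1, 9.5], "roll": 0, "fingers": 0.3}, {"translation": [0, 0.1, 10.5], "roll": 0, "fingers": 0.3}, {"translation": [0, 0.1, 10.8], "roll": 0, "fingers": 0.3}, {"translation": [0, 0.1, 11.1], "roll": 0, "fingers": 0.3}, {"translation": [0, 0.1, 11.1], "roll": 0, "fingers": 0.3}, {"translation": [0, 0.1, 11.1], "roll": 0, "fingers": 0.3}]}}

```text
clock: 11.32
eef_pos: [0.476, -0.0171, 0.1018]
tool_rot: [0.32, 0.947, 0.0, 0.0]
ft_force: [1.2, 0.5, 0.5]
grip_width: 0.03
```

```bash
python3 - <<'E'
from workcell import bot
from h import *
o=bot.get_obs();print(o["eef_pos"],o["ft_force"],o["ft_torque"])
s=bot.camera("scene")
cv2.imwrite("pics/crop7.png",cv2.resize(s["pixels"][140:230,295:395,::-1],None,fx=6,fy=6,interpolation=cv2.INTER_CUBIC))
E
```

```text
[ 0.476  -0.0171  0.1018] [1.1905 0.4615 0.4989] [-0.0873 -0.0362  0.0365]
```

View pics/crop7.png

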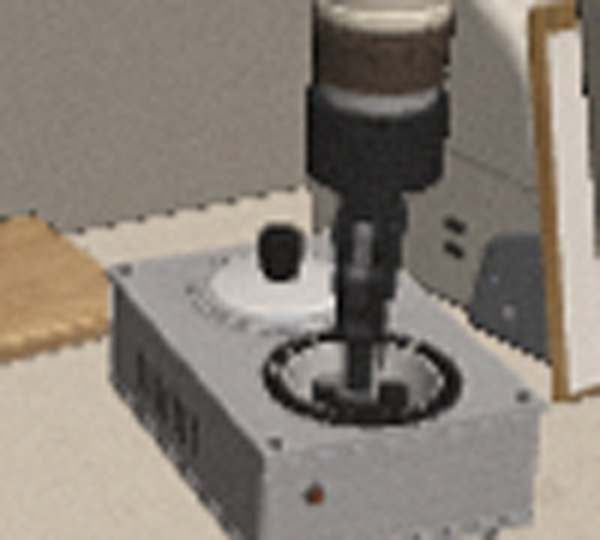

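The near finger stands at crop (362,380), in front of the bar and centred on it (x 315–408). I'll go down the last 22 mm, then close.

Emit:
{"fn": "play_rows", "kwargs": {"motion": [{"translation": [0, 0, 0.5], "roll": 0, "fingers": 0.3}, {"translation": [0, 0, 1], "roll": 0, "fingers": 0.3}, {"translation": [0, 0, 1.5], "roll": 0, "fingers": 0.3}, {"translation": [0, 0, 1.9], "roll": 0, "fingers": 0.3}, {"translation": [0, 0, 2.15], "roll": 0, "fingers": 0.3}, {"translation": [0, 0, 2.15], "roll": 0, "fingers": 0.3}, {"translation": [0, 0, 2.15], "roll": 0, "fingers": 0.3}]}}

```text
clock: 11.95
eef_pos: [0.4753, -0.0171, 0.0795]
tool_rot: [0.32, 0.948, -0.0, -0.0]
ft_force: [-0.7, -0.4, -0.5]
grip_width: 0.0301
```

Emit:
{"fn": "play_rows", "kwargs": {"motion": [{"translation": [0, 0, 0], "roll": 0, "fingers": 0.45}, {"translation": [0, 0, 0], "roll": 0, "fingers": 0.55}, {"translation": [0, 0, 0], "roll": 0, "fingers": 0.65}, {"translation": [0, 0, 0], "roll": 0, "fingers": 0.75}, {"translation": [0, 0, 0], "roll": 0, "fingers": 1}, {"translation": [0, 0, 0], "roll": 0, "fingers": 1}, {"translation": [0, 0, 0], "roll": 0, "fingers": 1}, {"translation": [0, 0, 0], "roll": 0, "fingers": 1}, {"translation": [0, 0, 0], "roll": 0, "fingers": 1}]}}

```text
clock: 12.7
eef_pos: [0.475, -0.0166, 0.0801]
tool_rot: [0.319, 0.948, 0.0, -0.001]
ft_force: [-3.8, 3.0, 4.8]
grip_width: 0.0126
```

```bash
python3 - <<'E'
from workcell import bot
from h import *
o=bot.get_obs();h=2*np.arctan2(o["tool_rot"][1],o["tool_rot"][0]);print(o["eef_pos"],np.degrees(h),o["ft_force"],o["ft_torque"],o["grip_width"],o["joint_pos"])
for yaw in(-.1074,-.100,-.0934):print("final heading deg",np.degrees(yaw-np.radians(12.5))+90)
E
```

```text
[ 0.475  -0.0166  0.0801] 142.7487436591169 [-3.8052  3.0377  4.8325] [0.7492 0.7951 0.0676] 0.012620501938111657 [-0.0355  0.3363 -0.3293  0.906   0.001  -0.9562]
final heading deg 71.34643328029496
final heading deg 71.77042204869177
final heading deg 72.14857419347811
```

Emit:
{"fn": "play_rows", "kwargs": {"motion": [{"translation": [0, 0, 0], "roll": 4, "fingers": 1}, {"translation": [0, 0, 0], "roll": 9, "fingers": 1}, {"translation": [0, 0, 0], "roll": 15, "fingers": 1}, {"translation": [0, 0, 0], "roll": 21, "fingers": 1}, {"translation": [0, 0, 0], "roll": 27, "fingers": 1}, {"translation": [0, 0, 0], "roll": 33, "fingers": 1}, {"translation": [0, 0, 0], "roll": 39, "fingers": 1}, {"translation": [0, 0, 0], "roll": 45, "fingers": 1}, {"translation": [0, 0, 0], "roll": 51, "fingers": 1}, {"translation": [0, 0, 0], "roll": 57, "fingers": 1}, {"translation": [0, 0, 0], "roll": 63, "fingers": 1}, {"translation": [0, 0, 0], "roll": 68, "fingers": 1}, {"translation": [0, 0, 0], "roll": 71, "fingers": 1}, {"translation": [0, 0, 0], "roll": 71, "fingers": 1}, {"translation": [0, 0, 0], "roll": 71, "fingers": 1}, {"translation": [0, 0, 0], "roll": 71, "fingers": 1}]}}

```text
clock: 14.03
eef_pos: [0.4751, -0.0168, 0.0801]
tool_rot: [0.81, 0.586, -0.0, -0.0]
ft_force: [-3.5, 2.6, 6.1]
grip_width: 0.0129
```

```bash
python3 - <<'E'
from workcell import bot
from h import *
o=bot.get_obs();h=2*np.arctan2(o["tool_rot"][1],o["tool_rot"][0]);print(o["eef_pos"],np.degrees(h),o["ft_force"],o["ft_torque"],o["grip_width"])
E
```

```text
[ 0.4751 -0.0168  0.0801] 71.71739859208002 [-3.5045  2.5746  6.0963] [ 0.5021  0.7383 -0.0104] 0.012935260225801269
```

Turned. Now I'll open to 30 mm, rise, and swing aside so the top camera can see the knob.

Emit:
{"fn": "play_rows", "kwargs": {"motion": [{"translation": [0, 0, 0], "roll": 0, "fingers": 0.6}, {"translation": [0, 0, 0], "roll": 0, "fingers": 0.4}, {"translation": [0, 0, 0], "roll": 0, "fingers": 0.3}, {"translation": [0, 0, 0], "roll": 0, "fingers": 0.3}, {"translation": [0, 0, 0], "roll": 0, "fingers": 0.3}, {"translation": [0, 0, -1], "roll": 0, "fingers": 0.3}, {"translation": [0, 0, -3], "roll": 0, "fingers": 0.3}, {"translation": [0, 0, -6], "roll": 0, "fingers": 0.3}, {"translation": [0, 0, -10], "roll": 0, "fingers": 0.3}, {"translation": [0, 0, -14], "roll": 0, "fingers": 0.3}, {"translation": [0, 0, -16], "roll": 0, "fingers": 0.3}, {"translation": [0, 0, -16], "roll": 0, "fingers": 0.3}]}}

```text
clock: 15.03
eef_pos: [0.4788, -0.0173, 0.2455]
tool_rot: [0.81, 0.586, 0.004, 0.004]
ft_force: [-0.3, -0.2, 0.5]
grip_width: 0.0297
```

Emit:
{"fn": "play_rows", "kwargs": {"motion": [{"translation": [3, -1, 0], "roll": 0, "fingers": 0.3}, {"translation": [6, -2, 0], "roll": 0, "fingers": 0.3}, {"translation": [9, -3, 0], "roll": 0, "fingers": 0.3}, {"translation": [12, -4, 0], "roll": 0, "fingers": 0.3}, {"translation": [15, -5, 0], "roll": 0, "fingers": 0.3}, {"translation": [18, -6, 0], "roll": 0, "fingers": 0.3}, {"translation": [21, -7, 0], "roll": 0, "fingers": 0.3}, {"translation": [24, -8, 0], "roll": 0, "fingers": 0.3}, {"translation": [24, -8, 0], "roll": 0, "fingers": 0.3}, {"translation": [24, -8, 0], "roll": 0, "fingers": 0.3}, {"translation": [24, -8, 0], "roll": 0, "fingers": 0.3}]}}

```text
clock: 15.95
eef_pos: [0.4744, 0.2354, 0.2388]
tool_rot: [0.81, 0.586, -0.001, 0.0]
ft_force: [0.2, 0.1, 0.1]
grip_width: 0.0298
```

```bash
python3 - <<'E'
from workcell import bot
from h import *
o=bot.get_obs();print(o["eef_pos"],o["ft_force"],o["clock"])
c=bot.camera("top")
cv2.imwrite("pics/crop8.png",cv2.resize(c["pixels"][140:245,225:395,::-1],None,fx=4.6,fy=4.6,interpolation=cv2.INTER_CUBIC))
E
```

```text
[0.4744 0.2354 0.2388] [0.2285 0.0575 0.0786] 15.95
```

View pics/crop8.png

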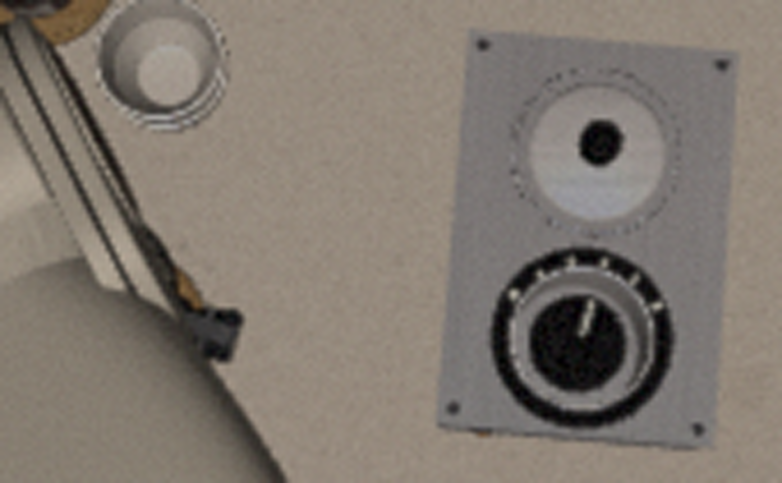

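The pointer runs from (582,336) to (591,300), towards the third bar at (604,262). The pot is centred in the collar with its knob at (600,141). One numeric check, then I hand in.

```bash
python3 - <<'E'
from workcell import bot
from h import *
c=bot.camera("top");f=lambda x,y:((x+.5)/4.6-.5+225,(y+.5)/4.6-.5+140)
a=ray(c,f(582,336),.088);b=ray(c,f(591,300),.088);p=np.arctan2(*(b-a)[1::-1]);k=ray(c,f(577.5,343),.060)
print("thermo",-.1+1.0908-p,"pot knob top",ray(c,f(600,141),.134)[:2],"flange",ray(c,f(597,152),.097)[:2],"cups",ray(c,(260,150),.089)[:2])
print(bot.get_obs()["joint_vel"]);print(bot.job_done())
E
```

```text
thermo 1.2665111040296535 pot knob top [ 0.5891 -0.0286] flange [ 0.5898 -0.03  ] cups [0.6632 0.2385]
[-0.0078 -0.0073  0.0014  0.0021  0.0028  0.0007]
the job is handed in; nothing more can be done
None
```

I lowered the pot into the well until its rim rested on the collar, then turned the thermostat about 71° clockwise to the third bar. The job was handed in at about 16 s; it reports no verdict.

**Pot:** The vertical force went from −3 N to about +1 N as the pot touched the collar. The pictures show it upright and level, with its knob and flange within about 2 mm of the measured well axis.

**Thermostat:** The last picture puts the pointer at about 1.27 rad, and the jaw angle implies about 1.31 rad. The target is 1.309 ± 0.16, so both are well inside.

**Other things:** The arm stood clear, touching nothing. The cups look unmoved in the last picture. I did not measure the pitcher or the glass again, but the arm stayed well clear of both and no unexpected contact force appeared. No check failed.

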